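Seat the eared tube tray in the shaker's sprung bracket and switch the shaker on

TASK

Take the green tube tray by its black grip bar and put it in the shaker: lower its two ears into the two blue slots and push it down between the spring clips until it lies fully down and flat on the shaker's metal deck. Then let go of it and swing the shaker's red-knobbed run lever all the way over to its other end, leaving the tray seated. Do not disturb the green rack, the blue-capped tube or the blue tip box.

Things in the scene. Friction and masses are not known exactly. Their poses are not given: they have to be found in the camera images.
- tray_grip (a point): Green tube tray (0.25 kg, loose), point on its black upright grip bar, on the tray's middle line, 48 mm above the underside. Axes: x along the plate's 76 mm side, y along its 100 mm side (to an ear), z up; plate 16 mm thick. Bar: 14 mm thick (x; grip across it), 44 mm long (y), from 16 to 70 mm above the underside. White caps at x = +-26 mm reach 23 mm. Same when turned half round.
- ear (a point): Middle of the tray's +y ear, 58 mm from the tray's middle line, 6 mm above the underside; the -y ear is its mirror image. Each ear is 20 mm wide (x), sticks 16 mm out of the plate's end (ear tips at y = +-66 mm), and is 12 mm thick, flush with the plate's underside.
- deck_centre (a point): Shaker (fixed): centre of its metal deck's top face, 60 mm above the bench, midway between the slots. Axes are the shaker's: x away from the robot, y towards the lever, z up. Seated, the tray lies flat on the deck centred on this point, its y along this y (either way round fits), tray_grip 48 mm above it. Clip friction holds the tray up: pushing it down takes 3 to 18 N, most as it leaves the lips.
- slot_mouth (a point): Middle of the blue slot on the lever's side, at its walls' top, 28 mm above the deck, shaker y = 61.5 mm; the other is its mirror image at -y. Walls 31 mm apart (x), y 54 to 76 mm, end wall at 69.5 mm, open inward. Two steel spring clips face each other, 16 mm apart at rest; the ear pushes each back 2 mm (3 N). Their lips flare to 32 mm apart 39 mm above the deck; the end wall has a sloped lip too.
- run_lever (a joint): Angle of the shaker's run lever, rad: 0 = leaning to the shaker's -x side (off), 1.0 = end stop, leaning to its +x side (on). It swings about a line along the shaker's y, turns stiffly (about 1 N at the knob) and stays where it is left. It starts near 0.
- run_lever_tip (a point): Centre of the lever's red ball knob, 26 mm diameter, 60 mm from the hinge on a 10 mm stem. At 0 the ball is at shaker x = -29 mm, at 1.0 at +29 mm, both about 115 mm above the bench (122 mm midway).
- lever_hinge (a point): Middle of the run lever's hinge: shaker x = 0, y = 145 mm, 62 mm above the bench (2 mm above the deck). The hub around it reaches 75 mm above the bench, on a grey block 70 mm (x) by 50 mm (y) whose top is 65 mm above the bench.
- rack_centre (a point): Centre of the green tube rack, 100 x 200 x 35 mm, standing loose on the bench; leave alone.
- tube_centre (a point): Middle of the clear tube standing on its blue cap, 34 mm diameter, 115 mm tall, loose on the bench; leave alone.
- tip_box_centre (a point): Middle of the blue tip box with pink lid, 120 x 80 x 70 mm, loose on the bench; leave alone.
Things that resemble listed ones, but are neither listed nor needed, are in the scene too. There is more than one size of the part that bears tray_grip; the job needs the larger.

How it is judged:
By the outcome, as a careful person would: the job done as asked, in the order asked, and still so for the second after the job is handed in, with the robot touching nothing.
It also fails if it takes over 61 s, if anything falls off the work surface, if the arm or the gripper's body presses on something with over 40 N, if the wrist force passes 120 N, or if a joint passes its speed limit or range.

ROBOT

A 6-joint arm with a two-finger parallel gripper is mounted at the origin on the work surface. World frame = base frame: x ahead of the robot, y to its left, z up, the work surface at z = 0. Lengths are in mm, angles in rad, forces in N, time in s.
With the tool pointing down it reaches from about 400 to 925 mm from the base axis. Payload 12.5 kg.
Tool frame: the origin (TCP) lies on the mounting face of the last link; the fingertips stand 190 mm ahead of it and the grasp point (between the pads) lies 171 mm ahead of it (env.tcp_to_tips is the distance from the TCP to the fingertips, in mm); x points along the fingers, y is the direction in which the jaws open and shut, and the axes are right-handed (so a half turn about x gives the same grasp; the last joint's range is limited). The gripper opens to 95 mm and grips with 3 to 60 N. Pads are 20 mm wide; open, the fingers measure 119 mm over their backs; the gripper's body (75 mm by 180 mm) begins 59 mm behind the grasp point.
Start: joints at [-1.232, 0.491, 1.559, -0, 1.092, -0.106], TCP at [268.942, -564.177, 404.761] pointing down, gripper open.
Joint ranges: [-3.1, 3.1], [-0.84, 2.19], [0.05, 2.79], [-1.13, 4.28], [0.06, 2.93], [-2.69, 2.69]. Speed limits (rad/s): [2.22, 2.22, 2.79, 3.14, 3.14, 3.14].

INTERFACE

Orientations are given as [roll, pitch, yaw] about the fixed x, y, z axes, in that order (R = Rz(yaw) Ry(pitch) Rx(roll)).
In Python, from cell import monitor, cams, job, env gives the robot as it stands. The module is installed in compiled form; this text tells all that it offers.
- The arm moves only by the tool apply_moves, never from a script. Its argument "series" is a list of rows, each a list of 3 entries, a list of its own where there are three numbers: the closure, from -1 (fully open) to 1 (shut), so that 0 is half open, then the shift along the tool's x, y, z in cm, then the turn about the tool's x in rad. A call has 1 to 20 rows; each row is the pose to reach, as a shift and turn from the pose commanded when the call began, along the tool's axes at that moment; what a row does not reach only later rows make up. A row lasts 1/8 s, in which the tool goes at most 62.5 mm and 10.7 degrees, less where a joint would pass 70% of its speed; a pose out of reach is approached as far as the arm can. A call with a gripper value outside its range is refused whole. The fingers move at their own pace and stop on an object; the grip force is fixed at half the most. Time passes only in rows, so rows that repeat a pose let the fingers close. It gives the time, the measured TCP pose, the force and the opening at its end, in the units of the state.
- monitor.state(): the state, without advancing time (a new reading comes with each control period).
- cams.read_camera(name): name is "side" or "top" or "wrist"; returns a dict with "image" (400x640x3 uint8, red, green, blue), "fx", "fy", "cx", "cy" (pixels), "position" and "orientation" of the camera in the world. Camera axes: x right, y down, z forward; pixel columns grow to the right and rows downward; lengths in mm; the calibration is good to about 2 mm. A picture is of the moment at which its call begins. There is no depth.
- job.job_done(): hands the job in, once; it reports no verdict.
The state is a dict: "t": time; "joints": joint angles; "qvel": joint speeds; "tau": joint torques, N m; "eef_pos": TCP position; "tcp_rot": TCP orientation; "ft_force": force on the tool from outside, world axes, zero at the start; "moment": the same for the moment, N m; "opening": opening from 0.0 (shut) to 1.0 (fully open).
Only numpy, scipy, OpenCV 4.12 (cv2) and the standard library are available. Lean on these libraries where they do the work, as an engineer would, in place of code of your own. Each camera call takes 0.05 s, during which the arm holds its last target. There are 200 camera calls.

## Working session

There is one attempt and no reset: what is moved stays moved. The work goes in short steps, Python scripts to look and compute and a tool call to move; the robot and the scene stay as the last step left them, time stands still between calls to the robot, and variables do not carry over. Pictures are saved under pics/ and viewed, about 8 in all and at most 12, crops included, and the job is handed in when it is done.

Besides the shell and the picture viewer there is one more tool, called as a command line: name --argument value ..., lists and objects as JSON in quotes. apply_moves: Moves the arm, as the interface text tells. Its arguments: {"type":"object","properties":{"series":{"type":"array"}},"required":["series"]}

```bash
mkdir -p pics; cat > h.py <<'E'
import numpy as np, cv2
from scipy.spatial.transform import Rotation as R
from cell import monitor, cams, job, env
def shot(n,fn):
    c=cams.read_camera(n); cv2.imwrite(f'pics/{fn}.png',c['image'][:,:,::-1])
    np.savez(f'pics/{fn}.npz',**{k:np.array(v) for k,v in c.items()}); return c
def load(fn): return dict(np.load(f'pics/{fn}.npz'))
def rot(c):
    o=np.array(c['orientation'],float)
    return o if o.shape==(3,3) else R.from_euler('xyz',o).as_matrix()
def ray(c,u,v):
    d=rot(c)@np.array([(u-c['cx'])/c['fx'],(v-c['cy'])/c['fy'],1]); return np.array(c['position'],float),d
def onz(c,u,v,z):
    p,d=ray(c,u,v); return p+d*(z-p[2])/d[2]
def proj(c,P):
    q=rot(c).T@(np.array(P,float)-c['position']); return c['fx']*q[0]/q[2]+c['cx'],c['fy']*q[1]/q[2]+c['cy']
E
python3 - <<'E'
from h import *
for n in ['top','side','wrist']:
    c=shot(n,n+'0'); print(n,c['fx'],c['cx'],c['cy'],c['position'],np.round(c['orientation'],3))
print(monitor.state())
E
```

```text
top 511.17736022841154 320.0813659681612 198.0440047576104 [ 438.25448025   83.82944206 1385.64676393] [-3.029  0.007 -1.574]
side 405.2750252527494 318.2501895703282 200.73455973339023 [523.57806597 734.07888979 836.81654146] [-2.432  0.018 -3.078]
wrist 288.6019681373205 323.4499274032871 199.6874462101346 [ 331.09217868 -535.44853683  385.54715721] [ 2.897e+00  1.000e-03 -1.125e+00]
{'t': 0.15, 'joints': array([-1.23159145e+00,  4.91416772e-01,  1.55929008e+00,  5.28507558e-06,
        1.09170026e+00, -1.05576332e-01]), 'qvel': array([ 0.00108698,  0.00073179, -0.0005912 ,  0.00132002, -0.00138973,
       -0.0018144 ]), 'tau': array([ 3.26786285e-03, -6.12896276e+01, -2.58276683e+01,  6.93759439e-02,
        4.73441917e-02, -8.01998408e-05]), 'eef_pos': array([ 268.94248608, -564.1615398 ,  404.30528547]), 'tcp_rot': array([-1.68212867,  1.56998186,  1.90424275]), 'ft_force': array([-0.23609824,  0.23939603, -0.13013842]), 'moment': array([-0.01211895, -0.0477149 , -0.03508699]), 'opening': 1.001313270296634}
```

View pics/top0.png

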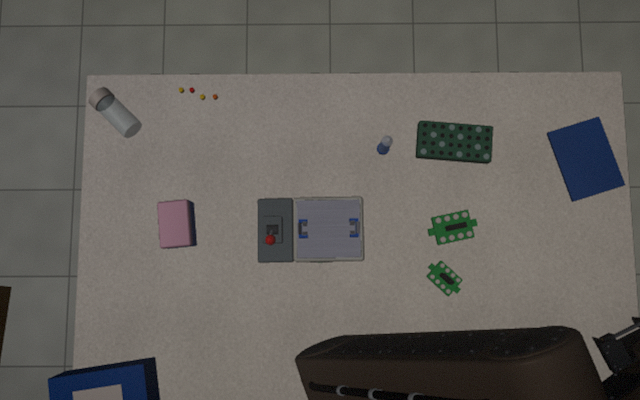

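View pics/side0.png

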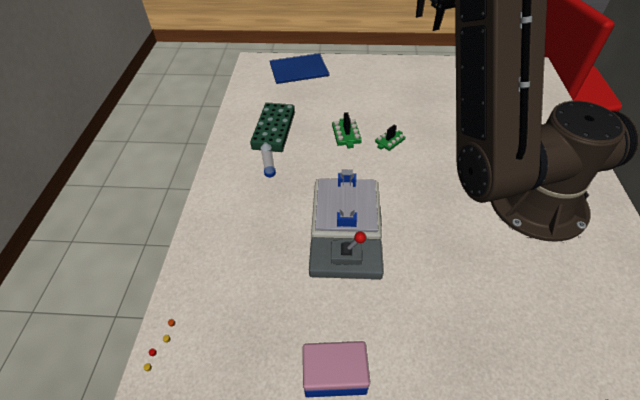

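The top view shows the larger tray at about (453,227) and a smaller look-alike at (444,278). The shaker deck is at about (329,229), with blue slots at (303,228) and (354,228). The lever knob is at (270,240). The rack is at (455,142) and the tube at (384,146).

```bash
python3 - <<'E'
from h import *
for n in ['top','side']:
    c=load(n+'0'); im=c['image']; hsv=cv2.cvtColor(im,cv2.COLOR_RGB2HSV)
    def blobs(m,mn,tag):
        k,l,s,ce=cv2.connectedComponentsWithStats(m.astype(np.uint8))
        for i in range(1,k):
            if s[i,4]>=mn: print(n,tag,s[i],np.round(ce[i],1))
        return l,s
    g=(hsv[...,0]>50)&(hsv[...,0]<85)&(hsv[...,1]>150)&(hsv[...,2]>60); blobs(g,60,'green')
    b=(hsv[...,0]>105)&(hsv[...,0]<125)&(hsv[...,1]>150)&(hsv[...,2]>60); blobs(b,20,'blue')
    r=((hsv[...,0]<6)|(hsv[...,0]>174))&(hsv[...,1]>170)&(hsv[...,2]>90); blobs(r,20,'red')
c=load('top0'); hsv=cv2.cvtColor(c['image'],cv2.COLOR_RGB2HSV)
def P(u,v,z): return np.round(onz(c,u,v,z),1)
# tray hull
sub=np.zeros(hsv.shape[:2],bool); sub[205:247,422:482]=1
v,u=np.nonzero(sub&(hsv[...,0]>50)&(hsv[...,0]<85)&(hsv[...,1]>130))
hull=cv2.convexHull(np.c_[u,v].astype(np.float32)); print('tray rect',cv2.minAreaRect(hull))
pts=np.array([onz(c,a,b,10)[:2] for a,b in hull[:,0]],np.float32); print('tray rect mm',cv2.minAreaRect(pts))
v,u=np.nonzero(sub&(hsv[...,2]<45)); bp=np.array([onz(c,a,b,60)[:2] for a,b in zip(u,v)],np.float32)
print('bar',len(u),u.mean(),v.mean(),cv2.minAreaRect(bp),bp.mean(0))
print('slotL',P(303,228.5,75),'slotR',P(354,228.5,75),'knob',P(270,240,115))
E
python3 - <<'E'
import cv2
a=cv2.imread('pics/top0.png')[190:270,250:490]; cv2.imwrite('pics/c1.png',cv2.resize(a,None,fx=3.3,fy=3.3,interpolation=cv2.INTER_CUBIC))
E
```

```text
top green [448 213  24  18  86] [460.9 221. ]
top green [433 216  16  15  60] [440.2 223.4]
top blue [ 548  118   76   83 3446] [586.6 158. ]
top blue [  48  364   99   36 2073] [101.4 382.6]
top red [266 236   7   8  44] [268.7 239.3]
side green [333 119  28  29 262] [346.2 136.2]
side green [376 132  29  18 163] [388.3 141.5]
side blue [ 270   54   59   29 1162] [298.4  68.2]
side blue [264 170  11   7  36] [269.6 173.8]
side blue [338 174   5  12  35] [339.3 179.6]
side blue [344 175   6   7  38] [346.4 178.3]
side blue [351 174   5  13  34] [353.6 180.1]
side blue [337 213  20  14 184] [346.1 220.7]
side blue [305 388  63   9 355] [335.4 392.3]
side red [ 565    0   57  111 2215] [593.8  65.9]
side red [355 232  11  11  94] [359.8 237. ]
side red [149 349   6   7  33] [151.7 351.9]
tray rect ((451.9881896972656, 226.94705200195312), (27.007844924926758, 48.158565521240234), 77.47119140625)
tray rect mm ((514.0922241210938, -261.1008605957031), (72.10404205322266, 129.658447265625), 12.213196754455566)
bar 101 455.5940594059406 226.0990099009901 ((513.3973999023438, -257.7486267089844), (12.120849609375, 54.383277893066406), 11.036382675170898) [ 513.3872  -257.93588]
slotL [508.  136.6  75. ] slotR [507.4   5.9  75. ] knob [477.7 216.9 115. ]
```

View pics/c1.png

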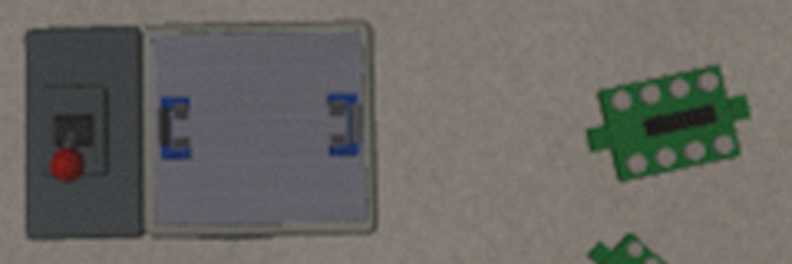

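```bash
cat >> h.py <<'E'
def plan(target_xyz, yawdir=None, s=None):
    """shift in cm along tool axes, turn about tool x, so TCP -> target and tool y along +-yawdir (deg)"""
    s=s or monitor.state(); T=R.from_euler('xyz',s['tcp_rot']).as_matrix()
    sh=T.T@(np.array(target_xyz,float)-s['eef_pos'])/10
    out=[np.round(sh,2)]
    if yawdir is not None:
        d=np.array([np.cos(np.radians(yawdir)),np.sin(np.radians(yawdir)),0]); l=T.T@d
        a=np.arctan2(l[2],l[1]); out.append((round(a,4),round(a-np.sign(a)*np.pi,4)))
    return out
def info(s=None):
    s=s or monitor.state(); T=R.from_euler('xyz',s['tcp_rot']).as_matrix()
    print('t',round(s['t'],2),'pos',np.round(s['eef_pos'],1),'toolx',np.round(T[:,0],3),'tooly yaw',round(np.degrees(np.arctan2(T[1,1],T[0,1])),2),'F',np.round(s['ft_force'],1),'open',round(s['opening'],3),'j',np.round(s['joints'],2))
E
python3 - <<'E'
from h import *
info(); c=load('wrist0'); s=monitor.state(); T=R.from_euler('xyz',s['tcp_rot']).as_matrix()
print('cam in tool',T.T@(c['position']-s['eef_pos']),(T.T@rot(c)).round(3))
print(plan([513,-259,330],12))
E
```

```text
t 0.15 pos [ 268.9 -564.2  404.3] toolx [-0.     0.001 -1.   ] tooly yaw -64.52 F [-0.2  0.2 -0.1] open 1.001 j [-1.23  0.49  1.56  0.    1.09 -0.11]
cam in tool [ 18.7636521    0.83620311 -68.45519944] [[ 0.001 -0.242  0.97 ]
 [ 1.     0.001 -0.   ]
 [-0.001  0.97   0.242]]
[array([  7.45, -17.04, -35.16]), (np.float64(-1.3355), np.float64(1.8061))]
```

apply_moves --series '[[-1,[1.5,-2,-4.5],-0.17],[-1,[2,-4.2,-9],-0.34],[-1,[3,-6.5,-13.5],-0.51],[-1,[4,-8.7,-18],-0.68],[-1,[5,-11,-22.5],-0.85],[-1,[6,-13,-27],-1.02],[-1,[7,-15.3,-31.5],-1.19],[-1,[7.4,-17,-35.2],-1.335],[-1,[7.4,-17,-35.2],-1.335],[-1,[7.4,-17,-35.2],-1.335]]'

```text
t: 1.4
eef_pos: [513.3, -259.6, 330.7]
tcp_rot: [-1.462, 1.571, -2.825]
ft_force: [0.4, -0.2, -1.0]
opening: 1.0
```

```bash
python3 - <<'E'
from h import *
info(); c=shot('wrist','w1'); print(c['position'],proj(c,[514,-260,10]))
E
```

```text
t 1.4 pos [ 513.3 -259.6  330.7] toolx [-0. -0. -1.] tooly yaw 11.9 F [ 0.4 -0.2 -1. ] open 1.0 j [-0.58  0.51  1.76 -0.    0.87 -0.79]
[ 499.99374717 -193.5788653   311.98781621] (np.float64(323.19016783579605), np.float64(192.7152425044096))
```

View pics/w1.png

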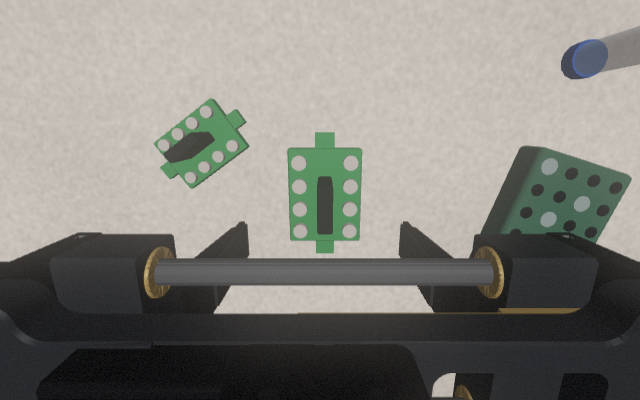

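The wrist view shows the big tray upright and square between the fingers. Its ears are at about (325,140) and (325,247), and the bar is at (325,205). The small tray sits at upper left, clear of the fingers.

```bash
python3 - <<'E'
from h import *
c=load('w1'); hsv=cv2.cvtColor(c['image'],cv2.COLOR_RGB2HSV)
g=(hsv[...,0]>50)&(hsv[...,0]<85)&(hsv[...,1]>90); g[:,:270]=0; g[:,380:]=0; g[262:]=0
w=[(v,np.nonzero(g[v])[0]) for v in range(125,262)]
for v,u in w[::6]:
    if len(u): print(v,u.min(),u.max())
v,u=np.nonzero(g); print('v range',v.min(),v.max())
def wp(u,v,z): return onz(c,u,v,z)[:2]
for v0,v1,z in [(134,145,12),(160,230,16),(243,251,12)]:
    L=[];Rr=[]
    for v,u in w:
        if v0<=v<=v1 and len(u): L.append(wp(u.min()-.5,v,z)); Rr.append(wp(u.max()+.5,v,z))
    L=np.array(L);Rr=np.array(Rr); d=L[0]-L[-1]; print('mid',((L+Rr)/2).mean(0).round(1),'width',np.linalg.norm(L-Rr,axis=1).mean().round(1),'edge dirs',[np.degrees(np.arctan2(*(-(e[0]-e[-1])*[1,-1])[::1])).round(2) for e in (L,Rr)])
v,u=np.nonzero(g); um=325
print('ear tips',wp(um,v.min()-.5,12),wp(um,v.max()+.5,12))
k=(hsv[...,2]<60); k[:,:310]=0;k[:,340:]=0;k[:170]=0;k[242:]=0
v,u=np.nonzero(k); top=u[v<200]; print('bar',v.min(),v.max(), wp(u.mean(),v.min(),70),'midline at v=185', wp(u[(v<195)].mean(),187,70))
E
```

```text
137 316 332
143 315 333
149 290 358
155 289 360
161 289 360
167 290 360
173 289 359
179 290 359
185 289 359
191 290 359
197 290 359
203 290 359
209 291 359
215 290 358
221 290 358
227 290 358
233 291 358
239 291 357
245 316 332
251 316 332
v range 133 252
mid [ 502.9 -205.1] width 17.5 edge dirs [np.float64(6.25), np.float64(17.71)]
mid [ 515.5 -261.2] width 73.8 edge dirs [np.float64(11.91), np.float64(12.1)]
mid [ 527.7 -320.2] width 19.0 edge dirs [np.float64(11.57), np.float64(12.39)]
ear tips [ 502.77328293 -198.06049536] [ 530.12981134 -326.44163959]
bar 213 213 [ 509.68227092 -265.70509765] midline at v=185 [nan nan]<stdin>:17: RuntimeWarning: Mean of empty slice.
  ret = ret.dtype.type(ret / rcount)
```

```bash
python3 - <<'E'
from h import *
print(plan([515.6,-262,219],12.1))
E
```

```text
[array([11.18,  0.21,  0.25]), (np.float64(-0.0042), np.float64(3.1374))]
```

apply_moves --series '[[-1,[3,0.2,0.25],-0.004],[-1,[7,0.2,0.25],-0.004],[-1,[10,0.2,0.25],-0.004],[-1,[11.2,0.2,0.25],-0.004],[-1,[11.2,0.2,0.25],-0.004],[1,[11.2,0.2,0.25],-0.004],[1,[11.2,0.2,0.25],-0.004],[1,[11.2,0.2,0.25],-0.004],[1,[11.2,0.2,0.25],-0.004],[1,[11.2,0.2,0.25],-0.004],[1,[11.2,0.2,0.25],-0.004],[1,[11.2,0.2,0.25],-0.004]]'

```text
t: 2.95
eef_pos: [516.0, -261.3, 218.7]
tcp_rot: [-0.044, 1.571, -1.401]
ft_force: [0.2, -0.6, -0.2]
opening: 0.325
```

```bash
python3 - <<'E'
from h import *
info(); 
print('lift',plan([515.6,-262,360]))
E
```

```text
t 2.95 pos [ 516.  -261.3  218.7] toolx [ 0. -0. -1.] tooly yaw 12.2 F [ 0.2 -0.6 -0.2] open 0.325 j [-0.58  0.67  1.83 -0.    0.64 -0.8 ]
lift [array([-14.13,  -0.06,   0.06])]
```

apply_moves --series '[[1,[0,0,0],0],[1,[0,0,0],0],[1,[0,0,0],0],[1,[0,0,0],0],[1,[-1,0,0],0],[1,[-4,0,0],0],[1,[-9,0,0],0],[1,[-14,0,0],0],[1,[-14,0,0],0]]'

```text
t: 4.08
eef_pos: [516.1, -261.3, 362.8]
tcp_rot: [0.777, 1.564, -0.581]
ft_force: [-0.2, 0.2, -3.2]
opening: 0.146
```

```bash
python3 - <<'E'
from h import *
info(); 
print(plan([508,71,359],0.3), plan([440,71,359],0.3))
E
```

```text
t 4.08 pos [ 516.1 -261.3  362.8] toolx [ 0.006 -0.004 -1.   ] tooly yaw 12.21 F [-0.2  0.2 -3.2] open 0.146 j [-0.58  0.47  1.72  0.    0.94 -0.8 ]
[array([  0.25,   6.23, -32.65]), (np.float64(0.2078), np.float64(-2.9338))] [array([  0.21,  -0.42, -34.09]), (np.float64(0.2078), np.float64(-2.9338))]
```

Gripped on the 14 mm bar (opening 0.146 × 95 mm) and lifted. I'll stop short of the shaker for a close look at the slots.

```bash
python3 - <<'E'
from h import *
print(plan([508,-75,450],0.3))
E
```

```text
[array([ -8.8 ,   3.19, -18.33]), (np.float64(0.2078), np.float64(-2.9338))]
```

apply_moves --series '[[1,[-2,0.7,-4],0.05],[1,[-4,1.4,-8],0.1],[1,[-6,2.1,-12],0.15],[1,[-8,2.8,-16],0.2],[1,[-8.8,3.2,-18.3],0.208],[1,[-8.8,3.2,-18.3],0.208],[1,[-8.8,3.2,-18.3],0.208]]'

```text
t: 4.95
eef_pos: [508.6, -76.1, 445.8]
tcp_rot: [-1.644, 1.569, 3.073]
ft_force: [0.4, -0.4, -2.2]
opening: 0.144
```

```bash
python3 - <<'E'
from h import *
info(); c=shot('wrist','w2'); print(c['position'])
for P in [[508,9.5,88],[508,132.5,88]]: print(proj(c,P))
E
```

```text
t 4.95 pos [508.6 -76.1 445.8] toolx [-0.001  0.    -1.   ] tooly yaw 0.3 F [ 0.4 -0.4 -2.2] open 0.144 j [-0.28  0.29  1.77 -0.    1.08 -0.28]
[508.95704213  -8.58003126 427.18744611]
(np.float64(322.82078285045515), np.float64(110.98005639948852))
(np.float64(323.51213998703184), np.float64(-14.790224130112648))
```

View pics/w2.png

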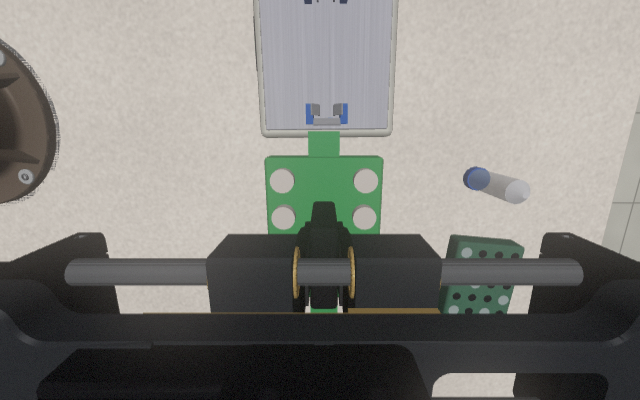

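The wrist view shows the near slot's blue walls at u≈306–348, v≈103–124. The far slot is just visible at the top edge, and the held tray hangs level with its ear at (324,144).

```bash
python3 - <<'E'
from h import *
c=load('w2'); hsv=cv2.cvtColor(c['image'],cv2.COLOR_RGB2HSV)
b=(hsv[...,0]>105)&(hsv[...,0]<125)&(hsv[...,1]>140)
for a0,a1 in [(0,8),(95,130)]:
    m=np.zeros_like(b); m[a0:a1,280:370]=b[a0:a1,280:370]
    v,u=np.nonzero(m); print('wrist slot u',u.min(),u.max(),'v',v.min(),v.max())
    for vv in range(max(a0,0),a1,3):
        q=np.nonzero(m[vv])[0]
        if len(q): print(vv,q.min(),q.max(),onz(c,(q.min()+q.max())/2,vv,88)[:2].round(1),'w',round((onz(c,q.max()+.5,vv,88)-onz(c,q.min()-.5,vv,88))[0],1))
# ear in hand
g=(hsv[...,0]>50)&(hsv[...,0]<85)&(hsv[...,1]>90)
for vv in (138,144,150): q=np.nonzero(g[vv,280:370])[0]+280; print('ear',vv,q.min(),q.max())
zu=445.8-171-48
q=np.nonzero(g[:230,324])[0]; print('ear tip v',q.min(),onz(c,324,q.min()-.5,zu+12).round(1))
q=np.nonzero(g[144,280:370])[0]+280; print('ear mid',onz(c,(q.min()+q.max())/2,144,zu+12).round(1))
# top & side
t=load('top0'); H=cv2.cvtColor(t['image'],cv2.COLOR_RGB2HSV); b=(H[...,0]>105)&(H[...,0]<125)&(H[...,1]>110)
for lo,hi in [(296,312),(344,364)]:
    m=np.zeros_like(b); m[210:250,lo:hi]=b[210:250,lo:hi]; v,u=np.nonzero(m); print('top',u.min(),u.max(),v.min(),v.max(),onz(t,u.mean(),(v.min()+v.max())/2,88).round(1), 'ends y',onz(t,u.min()-.5,228,88)[1].round(1),onz(t,u.max()+.5,228,88)[1].round(1),'xs',onz(t,u.mean(),v.min()-.5,88)[0].round(1),onz(t,u.mean(),v.max()+.5,88)[0].round(1))
s=load('side0'); 
for uv in [(346.4,177),(346.5,216)]: print('side',onz(s,*uv,88).round(1))
k=(235<0)
E
```

```text
Traceback (most recent call last):
ValueError: zero-size array to reduction operation minimum which has no identity
```

```bash
python3 - <<'E'
from h import *
c=load('w2'); hsv=cv2.cvtColor(c['image'],cv2.COLOR_RGB2HSV)
b=(hsv[...,0]>105)&(hsv[...,0]<125)&(hsv[...,1]>140)
for a0,a1 in [(0,8),(95,130)]:
    for vv in range(a0,a1,3):
        q=np.nonzero(b[vv,290:360])[0]+290
        if len(q)>1: print(vv,q.min(),q.max(),onz(c,(q.min()+q.max())/2,vv,88)[:2].round(1),'w',round((onz(c,q.max()+.5,vv,88)-onz(c,q.min()-.5,vv,88))[0],1))
print('far slot px',hsv[1,300:352:4].tolist())
g=(hsv[...,0]>50)&(hsv[...,0]<85)&(hsv[...,1]>90)
zu=445.8-171-48
q=np.nonzero(g[:230,324])[0]; print('ear tip v',q.min(),onz(c,324,q.min()-.5,zu+12).round(1))
q=np.nonzero(g[144,280:370])[0]+280; print('ear mid',q.min(),q.max(),onz(c,(q.min()+q.max())/2,144,zu+12).round(1))
t=load('top0'); H=cv2.cvtColor(t['image'],cv2.COLOR_RGB2HSV); b=(H[...,0]>105)&(H[...,0]<125)&(H[...,1]>130)
for lo,hi in [(296,312),(344,364)]:
    v,u=np.nonzero(b[210:250,lo:hi]); v=v+210;u=u+lo; print('top',u.min(),u.max(),v.min(),v.max(), 'ends y',onz(t,u.min()-.5,228,88)[1].round(1),onz(t,u.max()+.5,228,88)[1].round(1),'xs',onz(t,u.mean(),v.min()-.5,88)[0].round(1),onz(t,u.mean(),v.max()+.5,88)[0].round(1))
s=load('side0'); 
for uv in [(346.4,177),(346.5,216)]: print('side',onz(s,*uv,88).round(1))
E
```

```text
far slot px [[120, 9, 174], [112, 48, 123], [116, 69, 85], [120, 10, 174], [116, 14, 150], [120, 10, 174], [124, 12, 171], [123, 14, 170], [125, 9, 170], [124, 12, 170], [113, 71, 83], [114, 63, 85], [116, 10, 173]]
ear tip v 132 [509.2 -11.  238.8]
ear mid 309 338 [509.  -18.8 238.8]
top 299 306 220 237 ends y 147.5 127.2 xs 530.2 484.5
top 350 357 219 236 ends y 18.1 -2.2 xs 532.2 486.5
side [510.8   9.3  88. ]
side [508.2 136.9  88. ]
```

```bash
python3 - <<'E'
from h import *
c=load('w2'); hsv=cv2.cvtColor(c['image'],cv2.COLOR_RGB2HSV)
b=(hsv[...,0]>100)&(hsv[...,0]<128)&(hsv[...,1]>100); b[:,:295]=0;b[:,356:]=0;b[:95]=0;b[130:]=0
for vv in range(98,130,2):
    q=np.nonzero(b[vv])[0]
    if len(q)>1: print(vv,q.min(),q.max(),onz(c,(q.min()+q.max())/2,vv,88)[:2].round(1),'w',round((onz(c,q.max()+.5,vv,88)-onz(c,q.min()-.5,vv,88))[0],1))
d=(hsv[...,2]<130)&(hsv[...,1]>35)
for vv in (0,1,2,3): q=np.nonzero(d[vv,300:350])[0]+300; print(vv,q.min() if len(q) else 0,q.max() if len(q) else 0, onz(c,(q.min()+q.max())/2,vv,88).round(1) if len(q) else 0)
E
```

```text
104 306 346 [511.5  17. ] w 45.9
106 306 346 [511.5  14.9] w 45.9
108 306 346 [511.5  12.7] w 46.0
110 306 346 [511.6  10.6] w 46.1
112 306 346 [511.6   8.4] w 46.2
114 306 346 [511.6   6.3] w 46.2
116 306 346 [511.6   4.1] w 46.3
118 306 346 [511.6   1.9] w 46.4
120 306 346 [ 5.117e+02 -3.000e-01] w 46.5
122 306 346 [511.7  -2.5] w 46.5
0 304 347 [510.1 119.2  88. ]
1 304 346 [509.6 118.3  88. ]
2 304 346 [509.6 117.4  88. ]
3 305 346 [510.2 116.5  88. ]
```

```bash
python3 - <<'E'
from h import *
print(plan([510,73,345],0.8))
E
```

```text
[array([ 10.09,   0.22, -14.93]), (np.float64(-0.0093), np.float64(3.1323))]
```

apply_moves --series '[[1,[0,0.05,-4],-0.009],[1,[0,0.1,-8],-0.009],[1,[1,0.2,-12],-0.009],[1,[4,0.2,-14.9],-0.009],[1,[8,0.2,-14.9],-0.009],[1,[10,0.2,-14.9],-0.009],[1,[10,0.2,-14.9],-0.009],[1,[10,0.2,-14.9],-0.009]]'

```text
t: 6.0
eef_pos: [510.3, 72.8, 347.2]
tcp_rot: [1.4, 1.57, -0.157]
ft_force: [0.6, -0.8, -3.2]
opening: 0.147
```

```bash
python3 - <<'E'
from h import *
info(); c=shot('wrist','w3'); d=shot('side','s3')
a=cv2.resize(c['image'][60:260,220:430],None,fx=2.4,fy=2.4,interpolation=cv2.INTER_CUBIC)
b=cv2.resize(d['image'][110:270,300:400],None,fx=3,fy=3,interpolation=cv2.INTER_CUBIC)
o=np.zeros((480,804,3),np.uint8); o[:a.shape[0],:a.shape[1]]=a; o[:480,504:804]=b; cv2.imwrite('pics/v3.png',o[:,:800,::-1])
E
```

```text
t 6.0 pos [510.3  72.8 347.2] toolx [ 0.001 -0.    -1.   ] tooly yaw 0.75 F [ 0.6 -0.8 -3.2] open 0.147 j [ 0.01  0.41  1.89 -0.    0.84  0.  ]
```

View pics/v3.png

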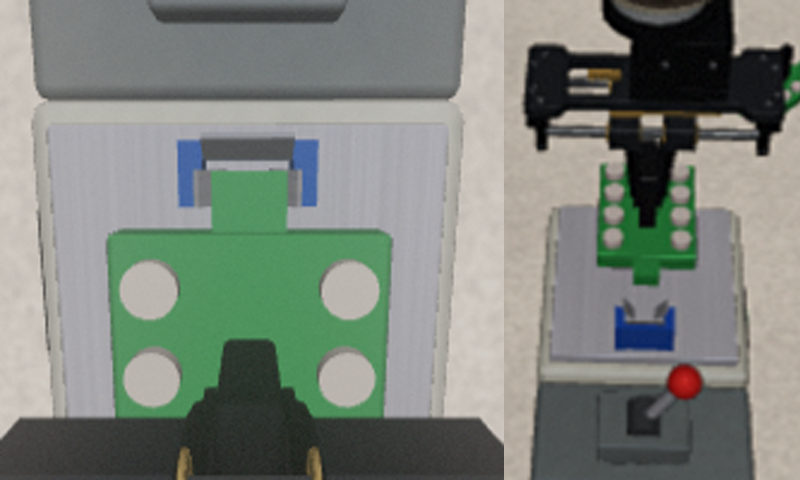

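The ear (crop u 212–287) is centred over the slot (178–318), so x is good. Next I check y from the same picture.

```bash
python3 - <<'E'
from h import *
c=load('w3'); f=lambda u,v: (220+u/2.4,60+v/2.4)
for n,u,v,z in [('slot outer',248,139,88),('slot inner',248,207,88),('ear tip',249,170,347.2-219.0+12),('ear L',212,200,140),('ear R',287,200,140),('slotL',178,170,88),('slotR',318,170,88),('deck edge +y',248,124,60),('caps L',150,290,128+23),('caps R',349,290,128+23)]:
    print(n,onz(c,*f(u,v),z).round(1))
E
```

```text
slot outer [510.3 147.7  88. ]
slot inner [510.6 125.3  88. ]
ear tip [510.6 138.2 140.2]
ear L [500.8 130.3 140. ]
ear R [520.9 130.6 140. ]
slotL [486.8 137.3  88. ]
slotR [534. 138.  88.]
deck edge +y [510.2 154.   60. ]
caps L [485.3 107.6 151. ]
caps R [537.  108.4 151. ]
```

apply_moves --series '[[1,[1.5,0,0.05],0],[1,[2.5,0,0.05],0],[1,[3,0,0.05],0],[1,[3.5,0,0.05],0],[1,[4,0,0.05],0],[1,[4.3,0,0.05],0],[1,[4.6,0,0.05],0],[1,[4.6,0,0.05],0]]'

```text
t: 7.1
eef_pos: [509.9, 72.8, 300.6]
tcp_rot: [1.035, 1.571, -0.521]
ft_force: [-0.0, 0.8, -0.5]
opening: 0.146
```

```bash
python3 -c "
from h import *
info()"
```

```text
t 7.1 pos [509.9  72.8 300.6] toolx [ 0. -0. -1.] tooly yaw 0.8 F [-0.   0.8 -0.5] open 0.146 j [ 0.01  0.48  1.94 -0.    0.73 -0.  ]
```

apply_moves --series '[[1,[0.3,0,0],0],[1,[0.6,0,0],0],[1,[0.9,0,0],0],[1,[1.2,0,0],0],[1,[1.4,0,0],0],[1,[1.6,0,0],0],[1,[1.6,0,0],0]]'

```text
t: 7.98
eef_pos: [509.8, 72.8, 284.4]
tcp_rot: [-1.332, 1.57, -2.889]
ft_force: [0.1, -1.0, -2.6]
opening: 0.149
```

```bash
python3 -c "
from h import *
info()"
```

```text
t 7.97 pos [509.8  72.8 284.4] toolx [-0. -0. -1.] tooly yaw 0.8 F [ 0.1 -1.  -2.6] open 0.149 j [ 0.01  0.5   1.95 -0.    0.69 -0.  ]
```

apply_moves --series '[[1,[0.2,0,0],0],[1,[0.4,0,0],0],[1,[0.55,0,0],0],[1,[0.6,0,0],0],[1,[0.6,0,0],0]]'

```text
t: 8.6
eef_pos: [509.9, 72.8, 278.7]
tcp_rot: [0.93, 1.571, -0.627]
ft_force: [0.1, 0.1, 2.3]
opening: 0.143
```

```bash
python3 - <<'E'
from h import *
info(); c=shot('wrist','w4'); d=shot('side','s4')
a=cv2.resize(c['image'][60:260,220:430],None,fx=2.4,fy=2.4,interpolation=cv2.INTER_CUBIC)
b=cv2.resize(d['image'][110:270,300:400],None,fx=3,fy=3,interpolation=cv2.INTER_CUBIC)
o=np.zeros((480,804,3),np.uint8); o[:a.shape[0],:a.shape[1]]=a; o[:480,504:804]=b; cv2.imwrite('pics/v4.png',o[:,:800,::-1])
E
```

```text
t 8.6 pos [509.9  72.8 278.7] toolx [ 0. -0. -1.] tooly yaw 0.8 F [0.1 0.1 2.3] open 0.143 j [ 0.01  0.51  1.95 -0.    0.68 -0.  ]
```

View pics/v4.png

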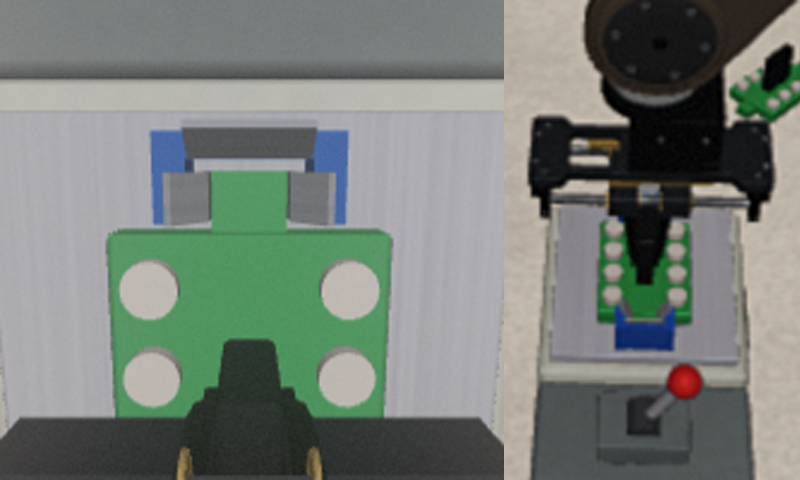

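The ear sits between the clips, with no slip in the hand. I'll push on until the deck answers firmly.

apply_moves --series '[[1,[0.1,0,0],0],[1,[0.15,0,0],0],[1,[0.15,0,0],0]]'

```text
t: 9.07
eef_pos: [509.7, 72.8, 278.7]
tcp_rot: [1.445, 1.57, -0.112]
ft_force: [-6.0, -0.4, 24.2]
opening: 0.142
```

apply_moves --series '[[1,[-0.1,0,0],0],[-1,[-0.1,0,0],0],[-1,[-0.1,0,0],0],[-1,[-0.1,0,0],0],[-1,[-0.1,0,0],0],[-1,[-0.1,0,0],0],[-1,[-0.1,0,0],0],[-1,[-2,0,0],0],[-1,[-6,0,0],0],[-1,[-11,0,0],0],[-1,[-14,0,0],0],[-1,[-14,0,0],0]]'

```text
t: 10.58
eef_pos: [509.8, 72.9, 419.2]
tcp_rot: [1.556, 1.567, -0.001]
ft_force: [0.3, -0.0, -0.4]
opening: 0.998
```

```bash
python3 - <<'E'
from h import *
info(); c=shot('wrist','w5'); d=shot('side','s5')
hsv=cv2.cvtColor(c['image'],cv2.COLOR_RGB2HSV); g=(hsv[...,0]>50)&(hsv[...,0]<85)&(hsv[...,1]>90); g[:,:230]=0; g[:,420:]=0; g[255:]=0
v,u=np.nonzero(g); print('v',v.min(),v.max())
for vv in range(v.min(),v.max(),12):
    q=np.nonzero(g[vv])[0]; print(vv,q.min(),q.max(),'w@z76',round((onz(c,q.max()+.5,vv,76)-onz(c,q.min()-.5,vv,76))[0],1))
print('ear tips z72',onz(c,323,v.min()-.5,72).round(1),onz(c,323,v.max()+.5,72).round(1))
a=cv2.resize(c['image'][60:260,220:430],None,fx=2.4,fy=2.4,interpolation=cv2.INTER_CUBIC)
b=cv2.resize(d['image'][110:270,300:400],None,fx=3,fy=3,interpolation=cv2.INTER_CUBIC)
o=np.zeros((480,804,3),np.uint8); o[:a.shape[0],:a.shape[1]]=a; o[:480,504:804]=b; cv2.imwrite('pics/v5.png',o[:,:800,::-1])
E
```

```text
t 10.57 pos [509.8  72.9 419.2] toolx [ 0.004 -0.    -1.   ] tooly yaw 0.81 F [ 0.3 -0.  -0.4] open 0.998 j [ 0.01  0.32  1.81 -0.    1.01 -0.  ]
v 130 241
130 314 330 w@z76 18.6
142 314 330 w@z76 18.8
154 289 355 w@z76 74.7
166 290 355 w@z76 74.3
178 290 355 w@z76 75.1
190 290 354 w@z76 74.7
202 291 354 w@z76 74.3
214 291 354 w@z76 75.1
226 291 353 w@z76 74.7
238 315 330 w@z76 19.2
ear tips z72 [510.8 138.2  72. ] [512.8   5.7  72. ]
```

View pics/v5.png

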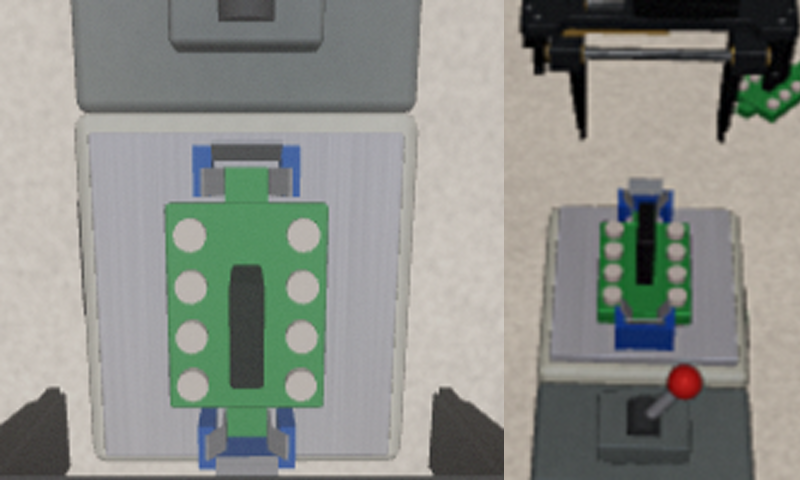

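The tray is seated. The plate width is 74.7 mm at both ends and the ear tips are 132.5 mm apart at deck height (132 expected), so it lies flat and is held in both slots. Next is the lever: with closed fingers, I come down on the −x side of the knob.

```bash
python3 - <<'E'
from h import *
t=load('side0'); print('knob via side, z=115',onz(t,360,237,115).round(1))
print(plan([425,217,419]),plan([425,217,296]),plan([512,217,296]))
E
```

```text
knob via side, z=115 [478.4 215.3 115. ]
[array([ -0.23,  -8.26, -14.53])] [array([ 12.07,  -8.25, -14.53])] [array([ 12.07,   0.45, -14.41])]
```

apply_moves --series '[[1,[0,-3,-4],0],[1,[0,-5,-8],0],[1,[0,-7,-12],0],[1,[0,-8.3,-14.5],0],[1,[0,-8.3,-14.5],0],[1,[0,-8.3,-14.5],0],[1,[0,-8.3,-14.5],0],[1,[0,-8.3,-14.5],0],[1,[0,-8.3,-14.5],0],[1,[0,-8.3,-14.5],0],[1,[4,-8.3,-14.5],0],[1,[8,-8.3,-14.5],0],[1,[12.3,-8.3,-14.5],0],[1,[12.3,-8.3,-14.5],0],[1,[12.3,-8.3,-14.5],0]]'

```text
t: 12.55
eef_pos: [425.3, 216.8, 295.4]
tcp_rot: [1.811, 1.57, 0.254]
ft_force: [0.7, 0.1, -0.2]
opening: 0.009
```

apply_moves --series '[[1,[0,1,0],0],[1,[0,2,0],0],[1,[0,3,0],0],[1,[0,4,0],0],[1,[0,5,0],0],[1,[0,6,0],0],[1,[0,6.5,0],0],[1,[0,6.5,0],0]]'

```text
t: 13.55
eef_pos: [490.2, 217.5, 294.0]
tcp_rot: [1.289, 1.57, -0.268]
ft_force: [-0.1, 1.0, -1.2]
opening: 0.003
```

```bash
python3 - <<'E'
from h import *
info(); d=shot('side','s6'); hsv=cv2.cvtColor(d['image'],cv2.COLOR_RGB2HSV)
r=((hsv[...,0]<6)|(hsv[...,0]>174))&(hsv[...,1]>170)&(hsv[...,2]>90); r[:,:300]=0;r[:,400:]=0
v,u=np.nonzero(r); print(len(u)); print(onz(d,u.mean(),v.mean(),118).round(1) if len(u) else None)
E
```

```text
t 13.55 pos [490.2 217.5 294. ] toolx [ 0. -0. -1.] tooly yaw 0.8 F [-0.1  1.  -1.2] open 0.003 j [ 0.29  0.51  1.89 -0.    0.74  0.28]
96
[511.2 213.1 118. ]
```

The knob has moved to x≈511, so the push works. I continue to the end stop.

apply_moves --series '[[1,[0,0.8,0],0],[1,[0,1.6,0],0],[1,[0,2.2,0],0],[1,[0,2.4,0],0],[1,[0,2.5,0],0],[1,[0,2.5,0],0]]'

```text
t: 14.35
eef_pos: [514.8, 217.9, 294.2]
tcp_rot: [1.263, 1.571, -0.294]
ft_force: [-1.0, 0.3, -0.7]
opening: 0.005
```

```bash
cat >> h.py <<'E'
def knob(fn):
    d=shot('side',fn); hsv=cv2.cvtColor(d['image'],cv2.COLOR_RGB2HSV)
    r=((hsv[...,0]<6)|(hsv[...,0]>174))&(hsv[...,1]>170)&(hsv[...,2]>90); r[:,:300]=0;r[:,400:]=0
    v,u=np.nonzero(r); print('knob',len(u),u.mean(),v.mean(),onz(d,u.mean(),v.mean(),115).round(1))
E
python3 -c "
from h import *
info(); knob('s7')"
```

```text
t 14.35 pos [514.8 217.9 294.2] toolx [ 0. -0. -1.] tooly yaw 0.8 F [-1.   0.3 -0.7] open 0.005 j [ 0.28  0.54  1.84 -0.    0.77  0.27]
knob 93 334.2043010752688 236.1720430107527 [534.5 216.  115. ]
```

Not at the stop yet (no force rise; about 2–4 mm to go). I push gently until it resists.

apply_moves --series '[[1,[0,0.15,0],0],[1,[0,0.3,0],0],[1,[0,0.4,0],0],[1,[0,0.4,0],0]]'

```text
t: 14.9
eef_pos: [517.7, 218.0, 294.0]
tcp_rot: [-1.412, 1.566, -2.968]
ft_force: [-10.0, 0.4, 4.4]
opening: 0.008
```

```bash
python3 -c "
from h import *
info(); knob('s8')"
```

```text
t 14.9 pos [517.7 218.  294. ] toolx [-0.004 -0.001 -1.   ] tooly yaw 0.8 F [-10.    0.4   4.4] open 0.008 j [0.28 0.54 1.83 0.   0.78 0.27]
knob 90 333.5 236.37777777777777 [536.  216.6 115. ]
```

The push now meets 10 N where the lever itself needs about 1 N. The knob has travelled 57.6 of 58 mm, so it is at the end stop. I back off, rise and check.

apply_moves --series '[[1,[0,-1,0],0],[1,[0,-2.5,0],0],[1,[-4,-3,0],0],[1,[-9,-3,0],0],[1,[-14,-4,0],0],[1,[-18,-8,0],0],[1,[-18,-8,0],0],[1,[-18,-8,0],0]]'

```text
t: 15.95
eef_pos: [438.6, 216.8, 473.8]
tcp_rot: [1.241, 1.57, -0.315]
ft_force: [-0.8, -0.8, -0.3]
opening: 0.004
```

```bash
python3 - <<'E'
from h import *
info(); knob('s9'); d=load('s9'); t=shot('top','t9')
b=cv2.resize(d['image'][90:290,240:420],None,fx=2.2,fy=2.2,interpolation=cv2.INTER_CUBIC)
a=cv2.resize(t['image'][90:290,230:500],None,fx=1.48,fy=1.48)
o=np.zeros((440,800,3),np.uint8); o[:a.shape[0],:a.shape[1]]=a; o[:440,402:798]=b[:440,:396]; cv2.imwrite('pics/v9.png',o[:,:,::-1])
E
```

```text
t 15.95 pos [438.6 216.8 473.8] toolx [ 0. -0. -1.] tooly yaw 0.82 F [-0.8 -0.8 -0.3] open 0.004 j [ 0.32  0.22  1.78 -0.    1.13  0.31]
knob 91 333.43956043956047 236.37362637362637 [536.1 216.6 115. ]
```

View pics/v9.png

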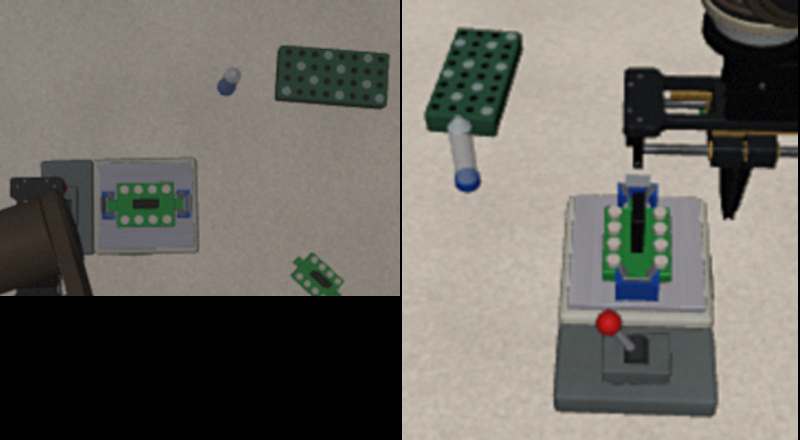

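The tray is seated in both slots, the lever leans to +x with the knob at x=536, and the arm is clear. The rack and tube look undisturbed.

```bash
python3 -c "
from h import *
print(job.job_done()); print(monitor.state()['t'])"
```

```text
the job is handed in; nothing more can be done
None
the job is handed in; nothing more can be done
```

The tray is seated in the shaker, the run lever is at its other end, and I handed the job in at about 16 s on the robot's clock. No verdict was reported.

- **Tray:** I gripped the larger green tray by its bar and lowered its ears into the blue slots. I pushed until the deck pushed back firmly (24 N at the expected seated height), then let go. After release it measured flat: 74.7 mm wide at both ends and 132.5 mm across the ear tips (132 expected).
- **Lever:** I pushed the knob over with closed fingers until it stopped, at 10 N where the lever alone needs about 1 N. It moved 57.6 mm of the expected 58 mm and stayed there after the arm backed off.
- **Last look:** The tray was still seated, and the rack and tube looked undisturbed. The gripper was clear of everything. I did not check the tip box in the final pictures, but the arm never went near it.
- **Disagreements:** The cameras differed by about 2 mm on the shaker's x position, so I settled it with the wrist view over the slots. The force readings while pushing through the clips were low (about 3–5 N). I relied on the final height, the firm stop and the pictures instead.

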